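# Find the worn bench valve and lock it out

## Task

One of the three bench valves has a handle worn loose on its spindle: find it by rocking the orange grips sideways, first to the left and then to the right, each way until you feel it go firm, without forcing any handle; rock the loose one like that too and leave its handle lying over to the right. Then lock out that valve, and only that one, by sliding the red sleeve down over its steel pin until it sits fully home, let go, and leave everything else on the bench where it is.

Things in the scene. Friction and masses are not known exactly. Their poses are not given: they have to be found in the camera images.
- valve_1: Shut-off valve 1 of three look-alikes bolted to the bench: plate 100 x 80 x 8 mm, blue block, black lever with upright orange grip. Any of them may be the worn one. Origin on the bench under its upright axis; z up; the lever points along own -x (towards the robot), own +y is left.
- valve_1_grip (a point): Point 70 mm up on valve 1's grip: round post 14 mm in diameter, 50 to 86 mm above the bench, 70 mm from the axis about which it swings sideways; lever under it 14 mm wide. Sound: up to 3 mm of slack in all. Worn: over 12 mm. Slack drags under 1 N; past it, firm: 3.6 to 3.8 N per mm. Let go, the lever springs back only to the end of its slack and stays there.
- valve_1_spindle_mark (a point): Point on valve 1's spindle (the shaft under the lever), 20 mm from its axis towards the grip, 45 mm above the bench. It stays put while the lever moves in its slack, and shifts sideways with the spindle's twist, 0.08 mm per N at the grip. A push of 3 to 7 N at the grip is a proper feel for firm; beyond 9 N (strained 2.6 mm at the grip) the spindle is damaged.
- valve_1_pin (a point): Foot of valve 1's fixed steel lock pin, on the valve's axis 55 mm above the bench, level with the shoulder (26 mm diameter) on which the sleeve sits. Pin 16 mm in diameter for 24 mm, then tapering to 7 mm; top 36 mm above this point.
- valve_2: Shut-off valve 2 of three look-alikes bolted to the bench: plate 100 x 80 x 8 mm, blue block, black lever with upright orange grip. Any of them may be the worn one. Origin on the bench under its upright axis; z up; the lever points along own -x (towards the robot), own +y is left.
- valve_2_grip (a point): Point 70 mm up on valve 2's grip: round post 14 mm in diameter, 50 to 86 mm above the bench, 70 mm from the axis about which it swings sideways; lever under it 14 mm wide. Sound: up to 3 mm of slack in all. Worn: over 12 mm. Slack drags under 1 N; past it, firm: 3.6 to 3.8 N per mm. Let go, the lever springs back only to the end of its slack and stays there.
- valve_2_spindle_mark (a point): Point on valve 2's spindle (the shaft under the lever), 20 mm from its axis towards the grip, 45 mm above the bench. It stays put while the lever moves in its slack, and shifts sideways with the spindle's twist, 0.08 mm per N at the grip. A push of 3 to 7 N at the grip is a proper feel for firm; beyond 9 N (strained 2.6 mm at the grip) the spindle is damaged.
- valve_2_pin (a point): Foot of valve 2's fixed steel lock pin, on the valve's axis 55 mm above the bench, level with the shoulder (26 mm diameter) on which the sleeve sits. Pin 16 mm in diameter for 24 mm, then tapering to 7 mm; top 36 mm above this point.
- valve_3: Shut-off valve 3 of three look-alikes bolted to the bench: plate 100 x 80 x 8 mm, blue block, black lever with upright orange grip. Any of them may be the worn one. Origin on the bench under its upright axis; z up; the lever points along own -x (towards the robot), own +y is left.
- valve_3_grip (a point): Point 70 mm up on valve 3's grip: round post 14 mm in diameter, 50 to 86 mm above the bench, 70 mm from the axis about which it swings sideways; lever under it 14 mm wide. Sound: up to 3 mm of slack in all. Worn: over 12 mm. Slack drags under 1 N; past it, firm: 3.6 to 3.8 N per mm. Let go, the lever springs back only to the end of its slack and stays there.
- valve_3_spindle_mark (a point): Point on valve 3's spindle (the shaft under the lever), 20 mm from its axis towards the grip, 45 mm above the bench. It stays put while the lever moves in its slack, and shifts sideways with the spindle's twist, 0.08 mm per N at the grip. A push of 3 to 7 N at the grip is a proper feel for firm; beyond 9 N (strained 2.6 mm at the grip) the spindle is damaged.
- valve_3_pin (a point): Foot of valve 3's fixed steel lock pin, on the valve's axis 55 mm above the bench, level with the shoulder (26 mm diameter) on which the sleeve sits. Pin 16 mm in diameter for 24 mm, then tapering to 7 mm; top 36 mm above this point.
- sleeve_mid (a point): Centre of the red lock-out sleeve, a plain open plastic tube 40 mm outside, 21 mm bore, 36 mm tall, about 50 g, standing upright on the bench at the left or right of the valves; the point lies half-way up, on its axis (z up).
- sleeve_foot (a point): Centre of the sleeve's lower end, on its axis.
- cap: White plastic bottle cap, 44 mm diameter, 30 mm tall, on the other side from the sleeve; a bystander, to be left alone. Origin at its underside.
- wrench: Steel wrench, 140 mm long, lying flat; a bystander, to be left alone. Origin at its underside.
- stopper: Dark rubber stopper, 36 mm diameter, 30 mm tall, between two valves; a bystander, to be left alone. Origin at its underside.
- wash_red: Red wash bottle, 68 mm diameter, 215 mm tall with spout; a bystander, to be left alone. Origin at its underside.
- wash_blue: White wash bottle with blue top, 68 mm diameter, 215 mm tall with spout; a bystander, to be left alone. Origin at its underside.
- amber: Amber glass bottle, 70 mm diameter, 150 mm tall; a bystander, to be left alone. Origin at its underside.
- beaker: Glass beaker, 66 mm diameter, 75 mm tall; a bystander, to be left alone. Origin at its underside.
Not all that is in view belongs to the job. Of the things shaped like the part that bears sleeve_mid, the red one is meant.

How it is judged:
On the way, in this order (a step that is already met when the one before it is completed fails the run):
1. the loose handle rocked to the left through its slack until firm (grip 5.8 mm left of centre, spindle pressed with over 1.5 N) (((y of valve_1_grip in the frame of valve_1 above 0.0058 m and y of valve_1_spindle_mark in the frame of valve_1 above 0.0001 m) or (y of valve_2_grip in the frame of valve_2 above 0.0058 m and y of valve_2_spindle_mark in the frame of valve_2 above 0.0001 m) or (y of valve_3_grip in the frame of valve_3 above 0.0058 m and y of valve_3_spindle_mark in the frame of valve_3 above 0.0001 m))), for 0.02 s.
2. then to the right until firm (((y of valve_1_grip in the frame of valve_1 below -0.0058 m and y of valve_1_spindle_mark in the frame of valve_1 below -0.0001 m) or (y of valve_2_grip in the frame of valve_2 below -0.0058 m and y of valve_2_spindle_mark in the frame of valve_2 below -0.0001 m) or (y of valve_3_grip in the frame of valve_3 below -0.0058 m and y of valve_3_spindle_mark in the frame of valve_3 below -0.0001 m))), for 0.02 s.
3. the red sleeve fully down on the pin of the valve whose handle lies over to the right (((horizontal distance between sleeve_foot and valve_1_pin below 0.005 m and z of sleeve_foot in the frame of valve_1 below 0.059 m and y of valve_1_grip in the frame of valve_1 below -0.005 m) or (horizontal distance between sleeve_foot and valve_2_pin below 0.005 m and z of sleeve_foot in the frame of valve_2 below 0.059 m and y of valve_2_grip in the frame of valve_2 below -0.005 m) or (horizontal distance between sleeve_foot and valve_3_pin below 0.005 m and z of sleeve_foot in the frame of valve_3 below 0.059 m and y of valve_3_grip in the frame of valve_3 below -0.005 m)) and angle between sleeve_foot's own z axis and vertical below 0.12 rad), for 0.2 s.
At the end, for the whole second after the job is handed in: The red sleeve stands upright (within 0.12 rad) and at rest on the shoulder of the worn valve, within 5 mm of the pin's axis and 4 mm of fully down, and is released; that valve's handle lies at least 5 mm to the right of centre (all of step 3 and contact force between the fingers and sleeve below 0.1 N and linear speed of sleeve below 0.02 m/s); the robot touches nothing.
It fails at once if a handle forced: its spindle strained 2.6 mm at the grip (over 9 N sideways) (y of valve_1_spindle_mark in the frame of valve_1 above 0.00075 m or y of valve_1_spindle_mark in the frame of valve_1 below -0.00075 m or y of valve_2_spindle_mark in the frame of valve_2 above 0.00075 m or y of valve_2_spindle_mark in the frame of valve_2 below -0.00075 m or y of valve_3_spindle_mark in the frame of valve_3 above 0.00075 m or y of valve_3_spindle_mark in the frame of valve_3 below -0.00075 m).
It fails at once if the sleeve put on the pin of a valve whose handle has not been left over to the right, as only the loose one can be ((horizontal distance between sleeve_foot and valve_1_pin below 0.008 m and z of sleeve_foot in the frame of valve_1 below 0.08 m and y of valve_1_grip in the frame of valve_1 above -0.005 m) or (horizontal distance between sleeve_foot and valve_2_pin below 0.008 m and z of sleeve_foot in the frame of valve_2 below 0.08 m and y of valve_2_grip in the frame of valve_2 above -0.005 m) or (horizontal distance between sleeve_foot and valve_3_pin below 0.008 m and z of sleeve_foot in the frame of valve_3 below 0.08 m and y of valve_3_grip in the frame of valve_3 above -0.005 m)).
It fails at once if a bystander moved by more than 30 mm (distance of any of cap, wrench, stopper, wash_red, wash_blue, amber, beaker from where it was at the start of the episode above 0.03 m).
It also fails if it takes over 72 s, if anything falls off the work surface, if the arm or the gripper's body presses on something with over 40 N, if the wrist force passes 120 N, or if a joint passes its speed limit or range.

## Robot

A 7-joint arm with a two-finger parallel gripper is mounted at the origin on the work surface. World frame = base frame: x ahead of the robot, y to its left, z up, the work surface at z = 0. Lengths are in m, angles in rad, forces in N, time in s.
With the tool pointing down it reaches from about 0.4 to 0.85 m from the base axis. Payload 4.4 kg.
Tool frame: the origin (TCP) lies at the centre of the arm's flange, where the gripper is bolted on; the fingertips stand 199 mm ahead of it and the grasp point (between the pads) lies 180 mm ahead of it; z points along the fingers, y is the direction in which the jaws open and shut (so a half turn about z gives the same grasp; the last joint's range is limited). The gripper opens to 94 mm and grips with 3 to 60 N. Pads are 16 mm wide; open, the fingers measure 119 mm over their backs; the gripper's body (75 mm by 177 mm) begins 78 mm behind the grasp point.
Start: joints at [1.162, 0.628, 0.038, 1.517, -0.027, 0.996, -0.02], TCP at [0.219, -0.612, 0.405] pointing down, gripper open.
Joint ranges: [-3.06, 3.06], [-0.37, 2.12], [-1.25, 1.32], [0.18, 2.47], [-1.1, 4.24], [0.23, 1.98], [-2.94, 2.94]. Speed limits (rad/s): [2.57, 2.57, 3.14, 3.14, 3.14, 3.14, 3.14].

## Interface

Orientations are given as a rotation vector (axis times angle).
In Python, from cell import r gives the robot as it stands.
- The arm moves only by the tool send_rows, never from a script. Its argument "rows" is text: rows parted by semicolons, each of 7 numbers parted by spaces: the turn, a rotation vector about the world's x, y, z in degrees, then the shift along the world's x, y, z in mm, then the finger opening in mm, from 0 to 94. A call has 1 to 8 rows; each row shifts and turns the pose as measured when the row begins; what a row does not reach is not made up. A row lasts 1/10 s, in which the tool goes at most 50 mm and 8.59 degrees, less where a joint would pass 70% of its speed; a pose out of reach is approached as far as the arm can. A call with a gripper value outside its range is refused whole. The fingers move at their own pace and stop on an object; "newtons" is the grip in N (left out, the last holds). Time passes only in rows, so rows that do not move let the fingers close. It gives the time, the measured TCP pose, the force and the opening at its end, in the units of the state.
- r.sense(): the state, without advancing time (a new reading comes with each control period).
- r.read_camera(name): name is "scene" or "top" or "wrist"; returns (picture, depth): 400x640x3 uint8, red, green, blue; 400x640 float32, m along the optical axis (not along the pixel's ray), 0 where there is no reading.
- r.camera_model(name): a dict with "vertical_fov" (degrees; the focal length in pixels is half the picture's height over the tangent of half this angle, whatever the lens; pixels are square), "cx", "cy" (the principal point, pixels), "R" (3x3) and "t" (3): a world point X has camera coordinates R X + t. Camera axes: x right, y down, z forward; pixel columns grow to the right and rows downward; lengths in m; the calibration is good to about 2 mm. A picture is of the moment at which its call begins: read the wrist's pose just before it. camera_model takes no time and is no camera call; for the wrist camera it gives the pose at the moment of the call.
- r.close_job(): hands the job in, once; it reports no verdict.
The state is a dict: "time_s": time; "joint_pos": joint angles; "dq": joint speeds; "joint_torque": joint torques, N m; "tcp_pos": TCP position; "orientation": TCP orientation; "contact_force": force on the tool from outside, world axes, zero at the start; "ft_torque": the same for the moment, N m; "opening": opening from 0.0 (shut) to 1.0 (fully open).
Only numpy, scipy, OpenCV 4.12 (cv2) and the standard library are available. Lean on these libraries where they do the work, as an engineer would, in place of code of your own. Each camera call takes 0.05 s, during which the arm holds its last target.

## Working session

There is one attempt and no reset: what is moved stays moved. The work goes in short steps, Python scripts to look and compute and a tool call to move; the robot and the scene stay as the last step left them, time stands still between calls to the robot, and variables do not carry over. Pictures are saved under pics/ and viewed, and the job is handed in when it is done.

Besides the shell and the picture viewer there is one more tool, called by a JSON object that holds its "op" and its "data", one argument or row to a line. send_rows: Moves the arm, as the interface text tells. Its arguments: {"type":"object","properties":{"rows":{"type":"string"},"newtons":{"type":"number"}},"required":["rows"]}

```bash
ls; mkdir -p pics
python3 - <<'E'
from cell import r
import cv2,numpy as np
s=r.sense();print(s)
for n in("scene","top"):
    p,d=r.read_camera(n);cv2.imwrite(f"pics/{n}0.png",p[:,:,::-1]);np.save(f"{n}0.npy",d)
    m=r.camera_model(n);print(n,m)
E
```

```text
pics
{'time_s': 0.0, 'joint_pos': array([ 1.16220119,  0.62931466,  0.03843546,  1.51830613, -0.02701828,
        0.99629295, -0.0200142 ]), 'dq': array([ 8.16717624e-04,  3.12889198e-03, -1.61014104e-03, -7.68460031e-04,
       -6.61704168e-05, -2.80282645e-04, -2.81745483e-04]), 'joint_torque': array([-3.44638374e-04, -5.49716413e+01,  1.14335775e+00, -1.86627799e+01,
       -5.21668838e-02,  2.36123241e-02,  1.63058085e-04]), 'tcp_pos': array([ 0.21842471, -0.6119114 ,  0.40379385]), 'orientation': array([-3.09381383e+00, -5.35498685e-01,  4.85570826e-04]), 'contact_force': array([0.08723763, 0.35448442, 0.53452972]), 'ft_torque': array([-0.01506077,  0.03199327, -0.00349759]), 'opening': 1.003216596713898}
scene {'vertical_fov': 49.07495557050718, 'cx': 321.9285939396375, 'cy': 204.40617228338726, 'R': array([[-0.76763588,  0.64085637, -0.00618577],
       [ 0.48254192,  0.57159657, -0.6636495 ],
       [-0.42176825, -0.51242606, -0.7480181 ]]), 't': array([ 0.46834419, -0.23333296,  1.48719242])}
top {'vertical_fov': 48.835105394757505, 'cx': 315.9695295566815, 'cy': 196.4310345289181, 'R': array([[-2.98311068e-03, -9.99893048e-01,  1.43175889e-02],
       [-9.90047753e-01,  9.38626775e-04, -1.40728698e-01],
       [ 1.40700208e-01, -1.45949060e-02, -9.89944665e-01]]), 't': array([2.78202442e-04, 6.06533173e-01, 1.03888943e+00])}
```

View pics/scene0.png

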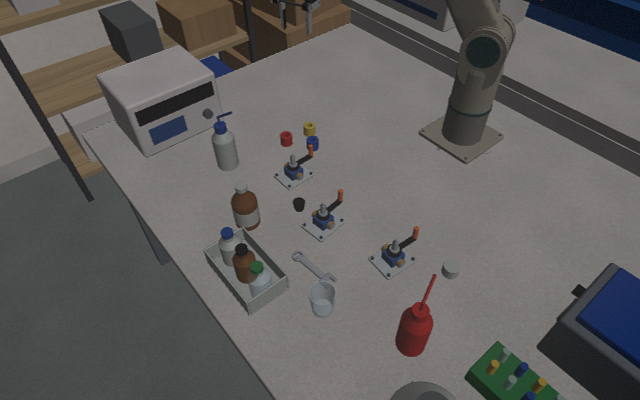

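View pics/top0.png

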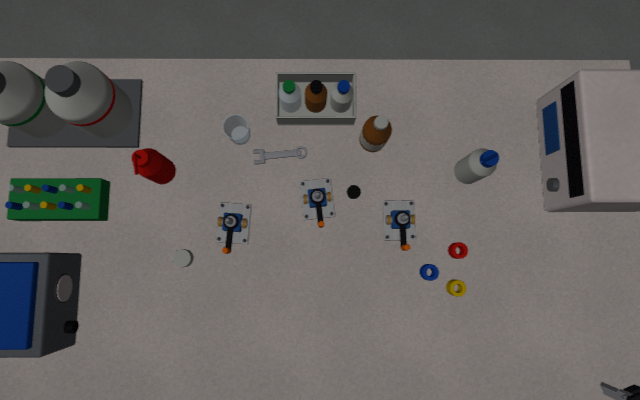

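```bash
cat > h.py <<'E'
import numpy as np,cv2
def K(m):
    f=200/np.tan(np.radians(m["vertical_fov"]/2));return f,m["cx"],m["cy"]
def atz(m,u,v,z):
    f,cx,cy=K(m);R=np.array(m["R"]);t=np.array(m["t"])
    d=R.T@np.array([(u-cx)/f,(v-cy)/f,1]);c=-R.T@t
    return c+d*(z-c[2])/d[2]
def cloud(m,d):
    f,cx,cy=K(m);R=np.array(m["R"]);t=np.array(m["t"])
    v,u=np.mgrid[:d.shape[0],:d.shape[1]]
    P=np.stack([(u-cx)/f*d,(v-cy)/f*d,d],-1)-t
    return P@R
def proj(m,X):
    f,cx,cy=K(m);p=np.array(m["R"])@np.array(X)+m["t"];return f*p[0]/p[2]+cx,f*p[1]/p[2]+cy
E
python3 - <<'E'
from cell import r
from h import *
m=r.camera_model("top");p=cv2.imread("pics/top0.png");d=np.load("top0.npy")
C=cloud(m,d)
c=cv2.resize(p[160:310,200:480],None,fx=2.85,fy=2.85,interpolation=cv2.INTER_CUBIC);cv2.imwrite("pics/c0.png",c)
hsv=cv2.cvtColor(p,cv2.COLOR_BGR2HSV)
def blobs(mask,lo=10):
    n,l,s,ce=cv2.connectedComponentsWithStats(mask.astype(np.uint8))
    for i in range(1,n):
        if s[i,4]>=lo:
            q=C[l==i];q=q[np.isfinite(q).all(1)]
            print(ce[i].round(1),s[i,4],"med",np.median(q,0).round(4),"maxz",np.percentile(q[:,2],95).round(3),"mm x",np.percentile(q[:,0],[2,98]).round(3),"y",np.percentile(q[:,1],[2,98]).round(3))
H,S,V=cv2.split(hsv)
print("orange");blobs((H>4)&(H<14)&(S>180)&(V>120))
print("red");blobs(((H<4)|(H>175))&(S>180)&(V>80))
# top of pins by depth
print("high");Z=C[...,2]
reg=np.zeros(Z.shape,bool);reg[160:310,170:480]=1
blobs((Z>.075)&reg,3)
print("plate etc");blobs((Z>.004)&reg,30)
E
```

```text
orange
[320.8 223.4] 19 med [ 0.5353 -0.0118  0.0879] maxz 0.193 mm x [0.483 0.541] y [-0.016  0.007]
[406.5 247. ] 24 med [ 0.4814 -0.2107  0.0867] maxz 0.09 mm x [0.477 0.486] y [-0.217 -0.204]
[224.4 249.9] 17 med [0.4756 0.2113 0.0867] maxz 0.091 mm x [0.471 0.48 ] y [0.208 0.215]
red
[141.5 162.9] 303 med [0.6642 0.3873 0.1569] maxz 0.206 mm x [0.635 0.694] y [0.373 0.406]
[457.7 250. ] 191 med [ 0.4752 -0.3462  0.0356] maxz 0.04 mm x [0.458 0.492] y [-0.367 -0.33 ]
high
[471.9 168. ] 277 med [ 0.6643 -0.3646  0.1113] maxz 0.13 mm x [0.645 0.685] y [-0.383 -0.355]
[316.7 194.4] 34 med [ 0.6047 -0.0026  0.0871] maxz 0.095 mm x [0.6   0.611] y [-0.008  0.004]
[404.1 217.3] 39 med [ 0.5509 -0.2063  0.0858] maxz 0.093 mm x [0.545 0.559] y [-0.214 -0.201]
[227.8 220.2] 38 med [0.5445 0.2055 0.0848] maxz 0.093 mm x [0.538 0.551] y [0.2   0.213]
[320.4 223.4] 30 med [ 0.5363 -0.0095  0.0872] maxz 0.09 mm x [0.499 0.542] y [-0.017  0.003]
[406.1 246.8] 32 med [ 0.4815 -0.2092  0.0864] maxz 0.09 mm x [0.477 0.488] y [-0.217 -0.204]
[224.4 250.1] 31 med [0.4756 0.2119 0.0861] maxz 0.09 mm
[... 377 characters left out ...]
8 mm x [0.535 0.654] y [-0.042  0.037]
[352.8 191.5] 155 med [ 0.6197 -0.0932  0.0309] maxz 0.035 mm x [0.604 0.637] y [-0.108 -0.076]
[398.5 221.7] 1345 med [ 0.5445 -0.2042  0.0121] maxz 0.081 mm x [0.479 0.599] y [-0.247 -0.169]
[232.5 224.4] 1362 med [0.5385 0.204  0.0122] maxz 0.075 mm x [0.476 0.592] y [0.167 0.245]
[457.2 250.2] 249 med [ 0.4751 -0.3462  0.0345] maxz 0.04 mm x [0.456 0.493] y [-0.367 -0.33 ]
[182.2 257.7] 309 med [0.4578 0.3238 0.0303] maxz 0.034 mm x [0.439 0.479] y [0.306 0.347]
[428.3 271.8] 235 med [ 0.4225 -0.2729  0.0352] maxz 0.039 mm x [0.404 0.442] y [-0.293 -0.257]
[455.3 287.5] 261 med [ 0.3851 -0.3372  0.0344] maxz 0.04 mm x [0.367 0.403] y [-0.359 -0.32 ]
```

View pics/c0.png

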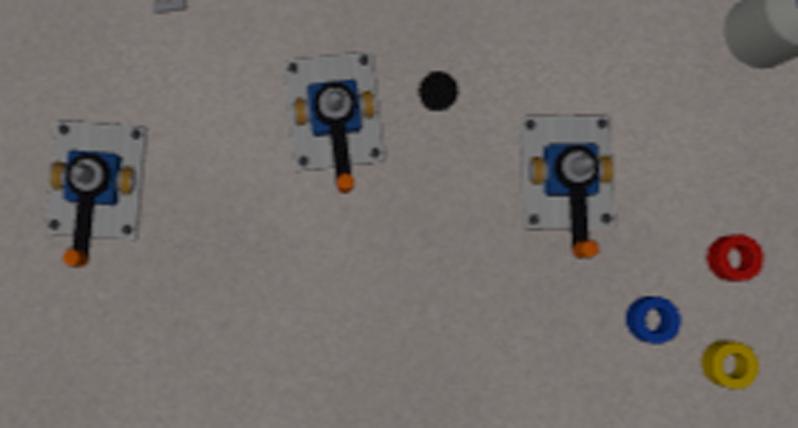

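The lookalikes in the top view are a red ring (458,250), a blue ring (429,272), a yellow ring (457,288) and the red wash bottle (150,165). The target sleeve is the red ring, at about (0.475, -0.347), and the crop confirms it. The orange grips are at (406,247), (321,223) and (224,250). I'll start with the right valve.

{"op": "send_rows", "data": {
  "rows": "0 0 -7 27 40 0 34;0 0 -7 27 40 0 34;0 0 -6 27 40 0 34;0 0 0 27 40 0 34;0 0 0 27 40 0 34;0 0 0 27 40 0 34;0 0 0 27 40 0 34;0 0 0 27 40 0 34"
}}

```text
time_s: 0.9
tcp_pos: [0.4317, -0.2857, 0.4004]
orientation: [-3.139, 0.061, 0.011]
contact_force: [0.2, -0.8, -0.1]
opening: 0.374
```

{"op": "send_rows", "data": {
  "rows": "0 0 1 0 37 0 34;0 0 1 0 37 0 34;0 0 0 0 0 0 34;0 0 0 0 0 0 34"
}}

```text
time_s: 1.3
tcp_pos: [0.4359, -0.2009, 0.3994]
orientation: [-3.136, -0.021, 0.01]
contact_force: [-0.0, -1.2, 0.8]
opening: 0.361
```

Run:
```python
from cell import r
from h import *
print(r.sense())
m=r.camera_model("wrist");p,d=r.read_camera("wrist");cv2.imwrite("pics/w1.png",p[:,:,::-1]);np.save("w1.npy",d);np.save("w1m.npy",m,allow_pickle=True);print(m)
print(r.sense()["contact_force"])
```

```text
{'time_s': 1.3, 'joint_pos': array([ 0.29216383,  0.39908184,  0.11279648,  1.98268579, -0.06611513,
        0.77146985, -1.11342264]), 'dq': array([-0.03396027, -0.00652683, -0.02904846,  0.02136219, -0.01420721,
        0.00634257, -0.00548414]), 'joint_torque': array([-1.07638691e+00, -3.91996694e+01,  5.81333768e-01, -1.51110345e+01,
       -1.23313093e-01,  2.35070422e-02, -2.46806099e-02]), 'tcp_pos': array([ 0.43589304, -0.20085805,  0.39938219]), 'orientation': array([-3.13612213, -0.02102569,  0.01049205]), 'contact_force': array([-0.00408843, -1.15952978,  0.80944774]), 'ft_torque': array([ 0.00333921, -0.00499889, -0.05124225]), 'opening': 0.3611163164113996}
{'vertical_fov': 58.17879077697552, 'cx': 318.7819637823183, 'cy': 196.43768503124554, 'R': array([[ 0.01272668, -0.99989934, -0.00627185],
       [-0.96107245, -0.01396334,  0.27594343],
       [-0.27600323,  0.00251586, -0.96115341]]), 't': array([-0.20427622,  0.3865602 ,  0.50655219])}
[-0.29422571  0.79055114 -0.42038828]
```

View pics/w1.png

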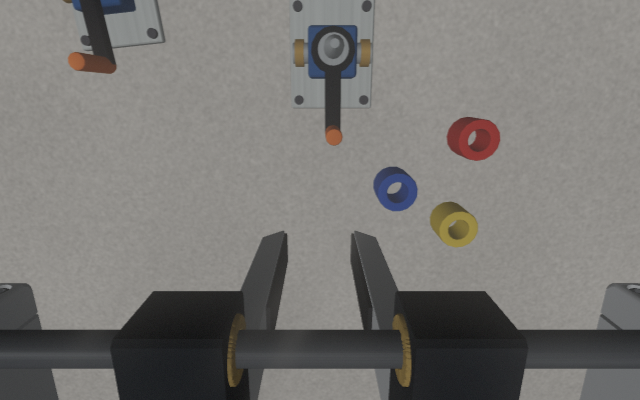

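Run:
```python
from h import *
m=np.load("w1m.npy",allow_pickle=True).item();d=np.load("w1.npy");C=cloud(m,d)
p=cv2.imread("pics/w1.png")
cv2.imwrite("pics/w1c.png",cv2.resize(p[0:160,260:420],None,fx=3.7,fy=3.7,interpolation=cv2.INTER_CUBIC))
for n,u,v,z in[("grip",334,136,.086),("pin",333.5,45,.091),("h1",298,6,.008),("h2",368,6,.008),("h3",299,100,.008),("h4",364,100,.008),("sleeve",473,139,.036),("gripmid",76,62,.086)]:
    print(n,atz(m,u,v,z).round(4), C[int(v),int(u)].round(4))
H,S,V=cv2.split(cv2.cvtColor(p,cv2.COLOR_BGR2HSV))
mk=((H<4)|(H>174))&(S>150)&(C[...,2]>.031)&(C[...,2]<.045)
q=C[mk];c,rr=cv2.minEnclosingCircle((q[:,:2]*1000).astype(np.float32));print("sleeve top ",c,rr,len(q),np.median(q[:,2]))
```

```text
grip [ 0.4808 -0.211   0.086 ] [ 0.4806 -0.2111  0.0843]
pin [ 0.5485 -0.2088  0.091 ] [ 0.5483 -0.2084  0.0922]
h1 [ 0.5918 -0.1774  0.008 ] [ 0.5912 -0.1776  0.011 ]
h2 [ 0.5925 -0.2426  0.008 ] [ 0.5915 -0.2421  0.0129]
h3 [ 0.5072 -0.1782  0.008 ] [ 0.5072 -0.1784  0.0124]
h4 [ 0.508  -0.2429  0.008 ] [ 0.5081 -0.2424  0.0129]
sleeve [ 0.4741 -0.3445  0.036 ] [ 4.699e-01 -3.598e-01 -4.000e-04]
gripmid [ 0.5346 -0.0114  0.086 ] [ 0.5346 -0.0112  0.0856]
sleeve top  (473.5689697265625, -349.6616516113281) 19.02374267578125 661 0.03589480151972443
```

View pics/w1c.png

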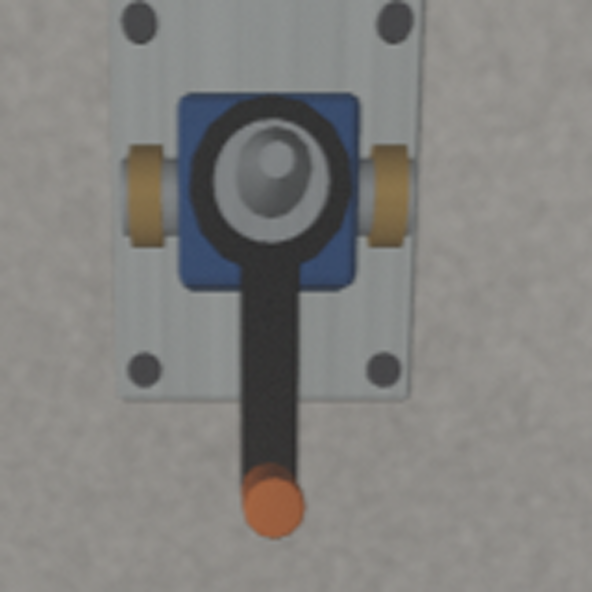

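{"op": "send_rows", "data": {
  "rows": "0 0 0 22 -5 0 34;0 0 0 22 -5 0 34;0 0 0 0 0 -30 34;0 0 0 0 0 -30 34;0 0 0 0 0 0 34"
}}

```text
time_s: 1.85
tcp_pos: [0.4805, -0.2192, 0.3383]
orientation: [-3.14, -0.001, 0.006]
contact_force: [-1.1, -0.2, -0.2]
opening: 0.363
```

```bash
cat > st.py <<'E'
from cell import r
import numpy as np
s=r.sense();print(s["time_s"],"tcp",(s["tcp_pos"]*1000).round(2),"ori",s["orientation"].round(4),"F",s["contact_force"].round(2),"T",s["ft_torque"].round(3),"dq",abs(s["dq"]).max().round(3),s["opening"]*94)
E
python3 st.py
```

```text
1.85 tcp [ 480.51 -219.16  338.29] ori [-3.1401e+00 -9.0000e-04  6.3000e-03] F [-1.07 -0.18 -0.23] T [-0.018  0.046  0.044] dq 0.05 34.0865807570631
```

{"op": "send_rows", "data": {
  "rows": "0 0 0 0 8 0 34;0 0 0 0 0 -30 34;0 0 0 0 0 0 34;0 0 0 0 0 0 34"
}}

```text
time_s: 2.25
tcp_pos: [0.4811, -0.2136, 0.3119]
orientation: [3.141, -0.008, 0.001]
contact_force: [0.7, -0.2, 1.1]
opening: 0.357
```

```bash
python3 st.py
```

```text
2.25 tcp [ 481.14 -213.62  311.89] ori [ 3.1406e+00 -8.0000e-03  7.0000e-04] F [ 0.75 -0.25  1.13] T [ 0.093 -0.018 -0.051] dq 0.014 33.52030972590622
```

{"op": "send_rows", "data": {
  "rows": "0 0 0 0 2 -26 34;0 0 0 0 0 -24 34;0 0 0 0 0 0 34;0 0 0 0 0 0 34;0 0 0 0 0 0 34"
}}

```text
time_s: 2.75
tcp_pos: [0.4843, -0.213, 0.27]
orientation: [3.136, -0.01, 0.022]
contact_force: [0.1, -0.5, -0.1]
opening: 0.363
```

```bash
cat > wr.py <<'E'
from cell import r
import sys,cv2,numpy as np
m=r.camera_model("wrist");p,d=r.read_camera("wrist");n=sys.argv[1]
cv2.imwrite(f"pics/{n}.png",p[:,:,::-1]);np.save(n+".npy",d);np.save(n+"m.npy",m,allow_pickle=True)
E
python3 st.py; python3 wr.py w2;python3 st.py
```

```text
2.75 tcp [ 484.29 -212.97  270.05] ori [ 3.1356 -0.0095  0.0215] F [ 0.11 -0.51 -0.13] T [0.001 0.068 0.012] dq 0.026 34.086089514213995
2.8 tcp [ 484.5  -213.05  270.25] ori [ 3.1352 -0.0095  0.0229] F [0.4  0.03 1.01] T [ 0.015 -0.028 -0.025] dq 0.012 33.83001157432754
```

View pics/w2.png

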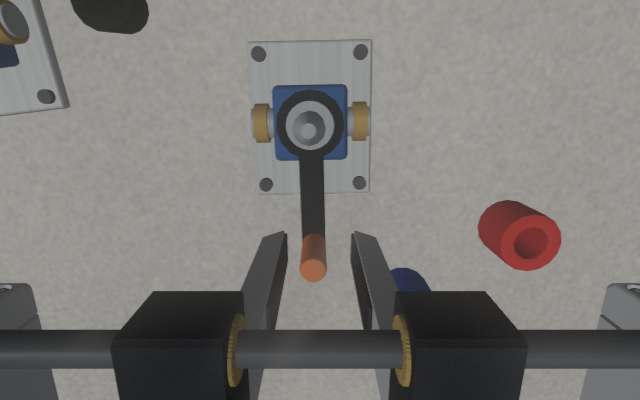

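{"op": "send_rows", "data": {
  "rows": "0 0 0 -3 0 -9 34;0 0 0 0 2 0 34;0 0 0 0 2 0 34;0 0 0 0 2 0 34;0 0 0 0 0 0 34"
}}

```text
time_s: 3.3
tcp_pos: [0.4818, -0.2067, 0.2628]
orientation: [3.134, -0.01, 0.028]
contact_force: [-0.5, -0.3, -0.5]
opening: 0.364
```

```bash
python3 st.py
```

```text
3.3 tcp [ 481.76 -206.72  262.8 ] ori [ 3.1341 -0.0097  0.028 ] F [-0.47 -0.33 -0.51] T [0.038 0.033 0.03 ] dq 0.003 34.23096678312076
```

{"op": "send_rows", "data": {
  "rows": "0 0 0 0 1 0 34;0 0 0 0 1 0 34;0 0 0 0 1 0 34;0 0 0 0 1 0 34"
}}

```text
time_s: 3.7
tcp_pos: [0.4819, -0.2024, 0.2628]
orientation: [3.134, -0.01, 0.028]
contact_force: [-0.5, -0.3, 0.1]
opening: 0.363
```

```bash
python3 st.py
```

```text
3.7 tcp [ 481.87 -202.43  262.79] ori [ 3.134  -0.0095  0.028 ] F [-0.53 -0.31  0.08] T [ 0.019 -0.013 -0.018] dq 0.021 34.141679640413834
```

{"op": "send_rows", "data": {
  "rows": "0 0 0 0 1 0 34"
}}

```text
time_s: 3.8
tcp_pos: [0.4819, -0.2014, 0.2628]
orientation: [3.134, -0.01, 0.028]
contact_force: [-0.4, 0.3, 0.1]
opening: 0.359
```

```bash
python3 st.py
```

```text
3.8 tcp [ 481.86 -201.35  262.79] ori [ 3.134  -0.0096  0.028 ] F [-0.44  0.32  0.07] T [0.044 0.027 0.01 ] dq 0.022 33.77864133643717
```

{"op": "send_rows", "data": {
  "rows": "0 0 0 0 1 0 34"
}}

```text
time_s: 3.9
tcp_pos: [0.4819, -0.2003, 0.2628]
orientation: [3.134, -0.01, 0.028]
contact_force: [-0.8, -0.5, 0.4]
opening: 0.364
```

```bash
python3 st.py
```

```text
3.9 tcp [ 481.88 -200.28  262.78] ori [ 3.134  -0.0097  0.028 ] F [-0.78 -0.46  0.42] T [ 0.039  0.084 -0.004] dq 0.02 34.17016282255676
```

{"op": "send_rows", "data": {
  "rows": "0 0 0 0 1 0 34"
}}

```text
time_s: 4.0
tcp_pos: [0.4819, -0.1992, 0.2628]
orientation: [3.134, -0.01, 0.028]
contact_force: [-1.1, -0.8, 1.0]
opening: 0.364
```

```bash
python3 st.py
```

```text
4.0 tcp [ 481.85 -199.22  262.77] ori [ 3.1339 -0.0095  0.0279] F [-1.08 -0.78  0.99] T [-0.106  0.102  0.012] dq 0.022 34.25202773435652
```

{"op": "send_rows", "data": {
  "rows": "0 0 0 0 0.7 0 34"
}}

```text
time_s: 4.1
tcp_pos: [0.4818, -0.1986, 0.2628]
orientation: [3.134, -0.01, 0.028]
contact_force: [-0.1, -0.2, 0.2]
opening: 0.359
```

```bash
python3 st.py
```

```text
4.1 tcp [ 481.81 -198.58  262.78] ori [ 3.1337 -0.0097  0.0279] F [-0.1  -0.23  0.18] T [-0.082  0.048 -0.046] dq 0.016 33.708991433872825
```

{"op": "send_rows", "data": {
  "rows": "0 0 0 0 0.7 0 34"
}}

```text
time_s: 4.2
tcp_pos: [0.4818, -0.198, 0.2628]
orientation: [3.133, -0.01, 0.028]
contact_force: [-0.1, -0.5, 0.2]
opening: 0.362
```

```bash
python3 st.py
```

```text
4.2 tcp [ 481.77 -197.99  262.81] ori [ 3.1334 -0.01    0.0279] F [-0.09 -0.54  0.15] T [-0.147  0.053 -0.021] dq 0.015 34.068008531678636
```

{"op": "send_rows", "data": {
  "rows": "0 0 0 0 0.7 0 34"
}}

```text
time_s: 4.3
tcp_pos: [0.4817, -0.1974, 0.2628]
orientation: [3.133, -0.01, 0.028]
contact_force: [-0.5, 0.3, -0.4]
opening: 0.364
```

```bash
python3 st.py
```

```text
4.3 tcp [ 481.7  -197.38  262.81] ori [ 3.1332 -0.0102  0.0278] F [-0.46  0.28 -0.42] T [-0.083  0.075  0.016] dq 0.015 34.20162709678873
```

{"op": "send_rows", "data": {
  "rows": "0 0 0 0 0.7 0 34"
}}

```text
time_s: 4.4
tcp_pos: [0.4817, -0.1967, 0.2628]
orientation: [3.133, -0.01, 0.028]
contact_force: [0.3, -0.6, -1.1]
opening: 0.362
```

```bash
python3 st.py
```

```text
4.4 tcp [ 481.67 -196.7   262.8 ] ori [ 3.1331 -0.0105  0.0277] F [ 0.34 -0.61 -1.07] T [-0.081  0.096 -0.042] dq 0.016 34.021237083985746
```

{"op": "send_rows", "data": {
  "rows": "0 0 0 0 0.7 0 34"
}}

```text
time_s: 4.5
tcp_pos: [0.4816, -0.196, 0.2628]
orientation: [3.133, -0.011, 0.028]
contact_force: [0.1, -0.0, 0.6]
opening: 0.362
```

```bash
python3 st.py
```

```text
4.5 tcp [ 481.63 -196.01  262.8 ] ori [ 3.1331 -0.0106  0.0277] F [ 0.14 -0.02  0.56] T [-0.133  0.084 -0.054] dq 0.014 34.00520638991341
```

{"op": "send_rows", "data": {
  "rows": "0 0 0 0 0.7 0 34;0 0 0 0 0.6 0 34"
}}

```text
time_s: 4.7
tcp_pos: [0.4816, -0.1946, 0.2628]
orientation: [3.133, -0.011, 0.027]
contact_force: [1.0, -0.8, 0.5]
opening: 0.359
```

```bash
python3 st.py
```

```text
4.7 tcp [ 481.58 -194.61  262.78] ori [ 3.1331 -0.0107  0.0274] F [ 1.05 -0.81  0.46] T [-0.094  0.081 -0.009] dq 0.013 33.725484781744996
```

{"op": "send_rows", "data": {
  "rows": "0 0 0 0 0.7 0 34"
}}

```text
time_s: 4.8
tcp_pos: [0.4816, -0.1939, 0.2628]
orientation: [3.133, -0.011, 0.027]
contact_force: [0.1, -1.2, -0.1]
opening: 0.363
```

```bash
python3 st.py
```

```text
4.8 tcp [ 481.56 -193.87  262.81] ori [ 3.1331 -0.0108  0.0274] F [ 0.1  -1.23 -0.14] T [-0.106  0.07  -0.02 ] dq 0.017 34.128027803204844
```

Nearly 6 mm of free travel so far, so this one may well be the worn handle. I'll keep feeling in small steps.

{"op": "send_rows", "data": {
  "rows": "0 0 0 0 0.7 0 34"
}}

```text
time_s: 4.9
tcp_pos: [0.4815, -0.1931, 0.2628]
orientation: [3.133, -0.011, 0.027]
contact_force: [-1.4, 0.3, -0.0]
opening: 0.362
```

```bash
python3 st.py
```

```text
4.9 tcp [ 481.54 -193.13  262.8 ] ori [ 3.1331 -0.0108  0.0273] F [-1.37  0.3  -0.02] T [-0.129  0.157 -0.001] dq 0.013 33.985577425290884
```

{"op": "send_rows", "data": {
  "rows": "0 0 0 0 0.7 0 34"
}}

```text
time_s: 5.0
tcp_pos: [0.4815, -0.1923, 0.2628]
orientation: [3.133, -0.011, 0.027]
contact_force: [-0.5, -0.6, -0.6]
opening: 0.364
```

```bash
python3 st.py
```

```text
5.0 tcp [ 481.51 -192.34  262.78] ori [ 3.1332 -0.0109  0.0272] F [-0.53 -0.62 -0.56] T [-0.085  0.062 -0.005] dq 0.016 34.18668024592349
```

{"op": "send_rows", "data": {
  "rows": "0 0 0 0 0.7 0 34"
}}

```text
time_s: 5.1
tcp_pos: [0.4815, -0.1917, 0.2628]
orientation: [3.133, -0.011, 0.027]
contact_force: [-0.1, -2.1, 0.3]
opening: 0.361
```

```bash
python3 st.py
```

```text
5.1 tcp [ 481.51 -191.71  262.78] ori [ 3.1329 -0.0109  0.0273] F [-0.15 -2.15  0.25] T [-0.408  0.103 -0.014] dq 0.013 33.91211534433263
```

{"op": "send_rows", "data": {
  "rows": "0 0 0 0 0.7 0 34"
}}

```text
time_s: 5.2
tcp_pos: [0.4815, -0.1914, 0.2629]
orientation: [3.132, -0.011, 0.028]
contact_force: [-0.9, -3.2, 0.2]
opening: 0.364
```

```bash
python3 st.py;python3 wr.py w3
```

```text
5.2 tcp [ 481.48 -191.37  262.85] ori [ 3.1322 -0.0114  0.0277] F [-0.87 -3.17  0.15] T [-0.495  0.066 -0.005] dq 0.013 34.221858306238
```

View pics/w3.png

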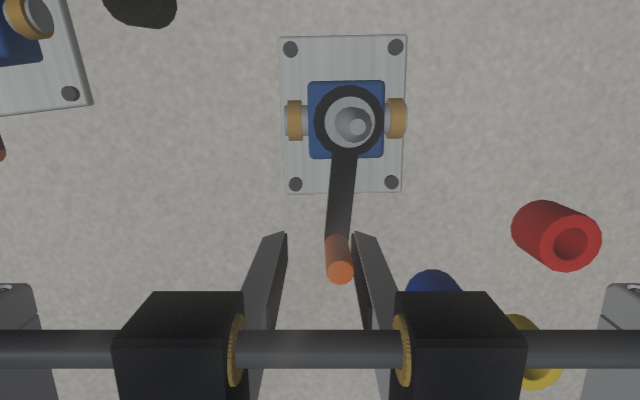

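{"op": "send_rows", "data": {
  "rows": "0 0 0 0 0.8 0 34"
}}

```text
time_s: 5.35
tcp_pos: [0.4815, -0.191, 0.2629]
orientation: [3.131, -0.012, 0.028]
contact_force: [-0.2, -2.7, -0.0]
opening: 0.364
```

```bash
python3 st.py
```

```text
5.35 tcp [ 481.47 -190.96  262.86] ori [ 3.1314 -0.012   0.0281] F [-0.16 -2.68 -0.01] T [-0.57   0.153  0.011] dq 0.016 34.20650691545795
```

{"op": "send_rows", "data": {
  "rows": "0 0 0 0 1 0 34"
}}

```text
time_s: 5.45
tcp_pos: [0.4814, -0.1904, 0.2629]
orientation: [3.131, -0.013, 0.029]
contact_force: [-0.8, -4.4, -1.3]
opening: 0.362
```

```bash
python3 st.py
```

```text
5.45 tcp [ 481.43 -190.45  262.89] ori [ 3.1306 -0.0129  0.0285] F [-0.75 -4.38 -1.32] T [-0.814  0.108 -0.015] dq 0.019 33.9871711557145
```

Firm at about 4.4 N after more than 8 mm of travel. Now I'll rock it to the right.

{"op": "send_rows", "data": {
  "rows": "0 0 0 0 -3 0 34;0 0 0 0 -3 0 34;0 0 0 0 -3 0 34;0 0 0 0 -3 0 34;0 0 0 0 -3 0 34;0 0 0 0 -3 0 34;0 0 0 0 0 0 34"
}}

```text
time_s: 6.15
tcp_pos: [0.4819, -0.208, 0.2628]
orientation: [3.134, -0.01, 0.028]
contact_force: [0.0, 1.0, -0.2]
opening: 0.363
```

```bash
python3 st.py
```

```text
6.15 tcp [ 481.88 -208.05  262.78] ori [ 3.1338 -0.0104  0.0282] F [ 0.02  1.02 -0.16] T [-0.017  0.064  0.011] dq 0.008 34.142543028296295
```

{"op": "send_rows", "data": {
  "rows": "0 0 0 0 -1.5 0 34;0 0 0 0 -1.5 0 34;0 0 0 0 -1.5 0 34"
}}

```text
time_s: 6.45
tcp_pos: [0.4819, -0.2126, 0.2627]
orientation: [3.134, -0.01, 0.028]
contact_force: [0.5, 0.6, 0.3]
opening: 0.362
```

```bash
python3 st.py
```

```text
6.45 tcp [ 481.88 -212.59  262.75] ori [ 3.1342 -0.0098  0.028 ] F [0.46 0.64 0.26] T [0.048 0.086 0.042] dq 0.032 34.03426958566991
```

Next up to about -0.224, watching the force.

{"op": "send_rows", "data": {
  "rows": "0 0 0 0 -1 0 34;0 0 0 0 -1 0 34;0 0 0 0 -1 0 34;0 0 0 0 -1 0 34"
}}

```text
time_s: 6.85
tcp_pos: [0.4816, -0.2163, 0.2626]
orientation: [3.135, -0.009, 0.026]
contact_force: [0.3, 0.9, -0.3]
opening: 0.358
```

```bash
python3 st.py
```

```text
6.85 tcp [ 481.63 -216.28  262.63] ori [ 3.1354 -0.009   0.0262] F [ 0.26  0.92 -0.27] T [0.118 0.077 0.029] dq 0.019 33.688172576582936
```

{"op": "send_rows", "data": {
  "rows": "0 0 0 0 -1 0 34;0 0 0 0 -1 0 34;0 0 0 0 -1 0 34"
}}

```text
time_s: 7.15
tcp_pos: [0.4815, -0.2194, 0.2626]
orientation: [3.136, -0.009, 0.025]
contact_force: [0.3, 0.1, 0.5]
opening: 0.364
```

```bash
python3 st.py
```

```text
7.15 tcp [ 481.47 -219.36  262.57] ori [ 3.1358 -0.0087  0.0253] F [0.31 0.09 0.45] T [ 0.224  0.131 -0.   ] dq 0.021 34.23175613699939
```

{"op": "send_rows", "data": {
  "rows": "0 0 0 0 -1 0 34;0 0 0 0 -1 0 34"
}}

```text
time_s: 7.35
tcp_pos: [0.4814, -0.2215, 0.2625]
orientation: [3.136, -0.009, 0.025]
contact_force: [-0.1, 0.3, 0.6]
opening: 0.361
```

```bash
python3 st.py
```

```text
7.35 tcp [ 481.44 -221.52  262.54] ori [ 3.1359 -0.0087  0.0251] F [-0.13  0.35  0.55] T [0.221 0.112 0.018] dq 0.022 33.93505638738256
```

{"op": "send_rows", "data": {
  "rows": "0 0 0 0 -0.8 0 34;0 0 0 0 -0.7 0 34"
}}

```text
time_s: 7.55
tcp_pos: [0.4814, -0.2233, 0.2625]
orientation: [3.136, -0.009, 0.025]
contact_force: [-0.7, 1.1, -0.5]
opening: 0.364
```

```bash
python3 st.py
```

```text
7.55 tcp [ 481.42 -223.26  262.55] ori [ 3.1358 -0.0089  0.0251] F [-0.72  1.11 -0.47] T [ 0.131  0.101 -0.063] dq 0.013 34.23493358029504
```

{"op": "send_rows", "data": {
  "rows": "0 0 0 0 -0.7 0 34;0 0 0 0 -0.6 0 34"
}}

```text
time_s: 7.75
tcp_pos: [0.4814, -0.2247, 0.2625]
orientation: [3.136, -0.009, 0.025]
contact_force: [-0.5, 1.1, 0.4]
opening: 0.362
```

```bash
python3 st.py
```

```text
7.75 tcp [ 481.4  -224.7   262.53] ori [ 3.1357 -0.0089  0.025 ] F [-0.51  1.09  0.38] T [ 0.204  0.092 -0.017] dq 0.015 34.020536957524904
```

{"op": "send_rows", "data": {
  "rows": "0 0 0 0 -0.7 0 34"
}}

```text
time_s: 7.85
tcp_pos: [0.4814, -0.2254, 0.2625]
orientation: [3.136, -0.009, 0.025]
contact_force: [0.2, 0.6, -0.4]
opening: 0.359
```

```bash
python3 st.py
```

```text
7.85 tcp [ 481.41 -225.41  262.52] ori [ 3.1358 -0.0088  0.025 ] F [ 0.21  0.57 -0.42] T [0.188 0.123 0.032] dq 0.015 33.72394102871681
```

```bash
python3 st.py
```

```text
7.85 tcp [ 481.41 -225.41  262.52] ori [ 3.1358 -0.0088  0.025 ] F [ 0.21  0.57 -0.42] T [0.188 0.123 0.032] dq 0.015 33.72394102871681
```

{"op": "send_rows", "data": {
  "rows": "0 0 0 0 -0.7 0 34"
}}

```text
time_s: 7.95
tcp_pos: [0.4814, -0.2262, 0.2625]
orientation: [3.136, -0.009, 0.025]
contact_force: [-0.6, 0.5, 1.2]
opening: 0.365
```

```bash
python3 st.py
```

```text
7.95 tcp [ 481.41 -226.18  262.52] ori [ 3.1358 -0.0088  0.025 ] F [-0.63  0.45  1.25] T [ 0.144  0.149 -0.004] dq 0.015 34.34945759305892
```

{"op": "send_rows", "data": {
  "rows": "0 0 0 0 -0.7 0 34"
}}

```text
time_s: 8.05
tcp_pos: [0.4814, -0.2269, 0.2625]
orientation: [3.136, -0.009, 0.025]
contact_force: [-0.6, 0.7, 0.5]
opening: 0.366
```

```bash
python3 st.py
```

```text
8.05 tcp [ 481.42 -226.95  262.53] ori [ 3.1358 -0.0088  0.025 ] F [-0.61  0.71  0.49] T [ 0.182  0.152 -0.008] dq 0.013 34.39387672297839
```

{"op": "send_rows", "data": {
  "rows": "0 0 0 0 -0.7 0 34"
}}

```text
time_s: 8.15
tcp_pos: [0.4814, -0.2277, 0.2625]
orientation: [3.136, -0.009, 0.025]
contact_force: [-0.5, -0.5, 0.4]
opening: 0.364
```

```bash
python3 st.py
```

```text
8.15 tcp [ 481.44 -227.68  262.54] ori [ 3.1358 -0.0087  0.0251] F [-0.5  -0.47  0.39] T [0.199 0.087 0.018] dq 0.014 34.20761937598375
```

{"op": "send_rows", "data": {
  "rows": "0 0 0 0 -0.7 0 34"
}}

```text
time_s: 8.25
tcp_pos: [0.4814, -0.2282, 0.2625]
orientation: [3.136, -0.009, 0.025]
contact_force: [-0.2, 1.2, 0.1]
opening: 0.359
```

```bash
python3 st.py
```

```text
8.25 tcp [ 481.43 -228.22  262.49] ori [ 3.1362 -0.0086  0.0248] F [-0.18  1.23  0.1 ] T [ 0.523  0.046 -0.008] dq 0.014 33.768258502980274
```

{"op": "send_rows", "data": {
  "rows": "0 0 0 0 -0.7 0 34"
}}

```text
time_s: 8.35
tcp_pos: [0.4815, -0.2286, 0.2625]
orientation: [3.137, -0.008, 0.024]
contact_force: [-0.2, 1.8, 0.4]
opening: 0.364
```

```bash
python3 st.py
```

```text
8.35 tcp [ 481.46 -228.62  262.45] ori [ 3.1369 -0.0083  0.0245] F [-0.16  1.77  0.42] T [0.584 0.043 0.056] dq 0.013 34.237376470708384
```

{"op": "send_rows", "data": {
  "rows": "0 0 0 0 -1 0 34"
}}

```text
time_s: 8.45
tcp_pos: [0.4815, -0.2291, 0.2624]
orientation: [3.138, -0.007, 0.024]
contact_force: [0.5, 3.5, 1.3]
opening: 0.36
```

```bash
python3 st.py
```

```text
8.45 tcp [ 481.54 -229.06  262.41] ori [ 3.1378 -0.0074  0.0241] F [0.5  3.46 1.27] T [ 0.761 -0.007  0.03 ] dq 0.019 33.83760738523781
```

{"op": "send_rows", "data": {
  "rows": "0 0 0 0 -0.9 0 34"
}}

```text
time_s: 8.55
tcp_pos: [0.4816, -0.2294, 0.2623]
orientation: [3.139, -0.007, 0.024]
contact_force: [-1.5, 3.4, 1.5]
opening: 0.361
```

```bash
python3 st.py
```

```text
8.55 tcp [ 481.59 -229.43  262.34] ori [ 3.1389 -0.0067  0.0236] F [-1.47  3.36  1.48] T [0.858 0.014 0.049] dq 0.015 33.92753142154429
```

Total slack is about 16 mm and it is firm at both ends, at about 4.5 N each way. Valve 3 (right) is the worn one. I'll centre the jaws on the post, lift clear and look.

{"op": "send_rows", "data": {
  "rows": "0 0 0 0 5 0 34;0 0 0 0 5 0 34;0 0 0 0 0 0 34;0 0 0 0 0 20 34;0 0 0 0 0 35 34;0 0 0 0 0 35 34;0 0 0 0 0 0 34"
}}

```text
time_s: 9.25
tcp_pos: [0.4814, -0.2209, 0.3547]
orientation: [3.134, -0.009, 0.024]
contact_force: [-0.1, -0.6, 0.1]
opening: 0.362
```

```bash
python3 st.py; python3 wr.py w4
python3 - <<'E'
from h import *
m=np.load("w4m.npy",allow_pickle=True).item();d=np.load("w4.npy");C=cloud(m,d)
p=cv2.imread("pics/w4.png")
H,S,V=cv2.split(cv2.cvtColor(p,cv2.COLOR_BGR2HSV))
mk=((H<4)|(H>174))&(S>150)&(C[...,2]>.031)&(C[...,2]<.045)
q=C[mk];print(len(q),np.median(q,0))
E
```

```text
9.25 tcp [ 481.41 -220.87  354.71] ori [ 3.1343 -0.009   0.0242] F [-0.11 -0.64  0.11] T [ 0.044 -0.037  0.04 ] dq 0.046 34.0117680667359
759 [ 0.47217481 -0.34888308  0.03590776]
```

View pics/w4.png

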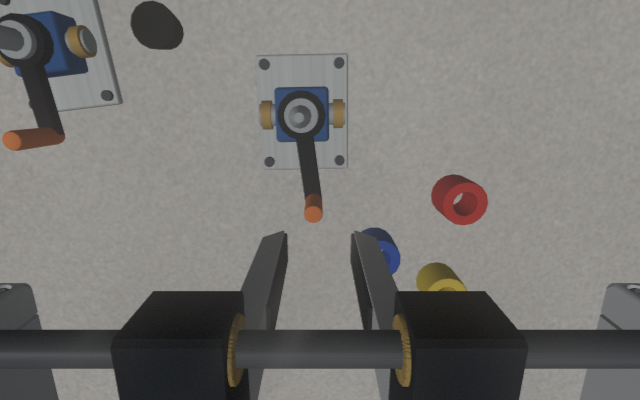

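Run:
```python
from h import *
from cell import r
from scipy.spatial.transform import Rotation as Ro
m=np.load("w4m.npy",allow_pickle=True).item();d=np.load("w4.npy");C=cloud(m,d)
p=cv2.imread("pics/w4.png")
for n,u,v,z in[("grip",313.5,213,.086),("pin",299.5,117,.091),("h1",264,64,.008),("h2",339,63,.008),("h3",269,161,.008),("h4",339,160,.008),("sleeve",466.5,201,.036)]:
    print(n,atz(m,u,v,z).round(4), C[int(v),int(u)].round(4))
H,S,V=cv2.split(cv2.cvtColor(p,cv2.COLOR_BGR2HSV))
mk=((H<4)|(H>174))&(S>150)&(C[...,2]>.032)&(C[...,2]<.045)
q=C[mk];c,rr=cv2.minEnclosingCircle((q[:,:2]*1000).astype(np.float32));print("sleeve top",c,rr)
R0=Ro.from_rotvec(r.sense()["orientation"])
M=R0.as_matrix();print(M.round(4))
T=np.diag([1.,-1,-1]);print("fix deg",np.degrees((Ro.from_matrix(T)*R0.inv()).as_rotvec()))
cv2.imwrite("pics/w4c.png",cv2.resize(p[40:240,240:500],None,fx=3,fy=3,interpolation=cv2.INTER_CUBIC))
```

```text
grip [ 0.4816 -0.2191  0.086 ] [ 0.4818 -0.2187  0.0867]
pin [ 0.5501 -0.2105  0.091 ] [ 0.5502 -0.2102  0.0916]
h1 [ 0.5915 -0.1771  0.008 ] [ 0.5911 -0.1776  0.0122]
h2 [ 0.592  -0.2415  0.008 ] [ 0.5914 -0.2412  0.0134]
h3 [ 0.5075 -0.1779  0.008 ] [ 0.5083 -0.1785  0.0128]
h4 [ 0.508  -0.2422  0.008 ] [ 0.5086 -0.2419  0.012 ]
sleeve [ 0.4757 -0.3515  0.036 ] [ 0.4698 -0.3602  0.0148]
sleeve top (473.7982482910156, -349.9195861816406) 19.103742599487305
[[ 0.9999 -0.0056  0.0124]
 [-0.0056 -1.     -0.006 ]
 [ 0.0124  0.0059 -0.9999]]
fix deg [0.33937895 0.70912327 0.32023448]
```

View pics/w4c.png

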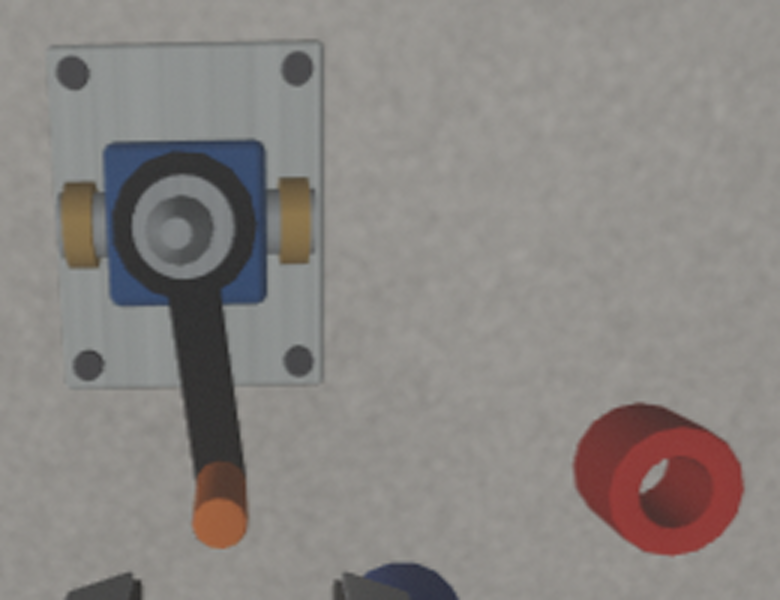

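Valve 3's handle now lies over to the right, about 8.8 mm off centre. The pin is at (0.5497, -0.2097). The red sleeve's top centre is at (0.474, -0.3505), with the bore at about pixel (465,203). Next I move over the sleeve.

{"op": "send_rows", "data": {
  "rows": "0.3 0.7 0.3 -2 -30 0 62;0 0 0 -2 -35 0 62;0 0 0 -2 -35 0 62;0 0 0 -1 -25 0 62;0 0 0 0 0 0 62;0 0 0 0 0 0 62"
}}

```text
time_s: 9.9
tcp_pos: [0.4715, -0.3477, 0.3466]
orientation: [-3.138, -0.005, 0.012]
contact_force: [-0.5, 0.3, 0.5]
opening: 0.658
```

```bash
python3 st.py; python3 wr.py w5
cat > ring.py <<'E'
from h import *
import sys
n=sys.argv[1]
m=np.load(n+"m.npy",allow_pickle=True).item();d=np.load(n+".npy");C=cloud(m,d)
p=cv2.imread(f"pics/{n}.png")
H,S,V=cv2.split(cv2.cvtColor(p,cv2.COLOR_BGR2HSV))
zt=float(sys.argv[2]) if len(sys.argv)>2 else .036
mk=((H<4)|(H>174))&(S>150)&(abs(C[...,2]-zt)<.004)
q=C[mk];c,rr=cv2.minEnclosingCircle((q[:,:2]*1000).astype(np.float32));print("sleeve top",c,rr,np.median(q[:,2]))
E
python3 ring.py w5
```

```text
9.9 tcp [ 471.51 -347.69  346.59] ori [-3.1379 -0.0053  0.0122] F [-0.46  0.33  0.45] T [0.076 0.009 0.052] dq 0.022 61.8722601853166
sleeve top (473.41949462890625, -350.2719421386719) 18.101287841796875 0.03604190214795958
```

View pics/w5.png

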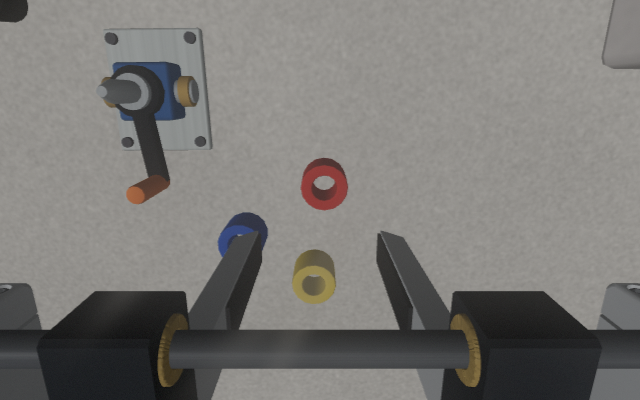

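{"op": "send_rows", "data": {
  "rows": "0 0 0 2.5 -2.6 0 62;0 0 0 0 0 -30 62;0 0 0 0 0 -30 62;0 0 0 0 0 -25 62;0 0 0 0 0 0 62;0 0 0 0 0 0 62"
}}

```text
time_s: 10.55
tcp_pos: [0.4778, -0.3432, 0.2599]
orientation: [-3.136, -0.023, 0.008]
contact_force: [0.3, -0.4, -0.2]
opening: 0.664
```

```bash
python3 st.py
```

```text
10.55 tcp [ 477.83 -343.2   259.9 ] ori [-3.1357 -0.0231  0.0078] F [ 0.3  -0.43 -0.17] T [ 0.032 -0.009  0.015] dq 0.016 62.44272364250126
```

{"op": "send_rows", "data": {
  "rows": "0 0 -0.8 -3.8 -7 0 62;0 0 0 0 0 -15 62;0 0 0 0 0 -15 62;0 0 0 0 0 0 62;0 0 0 0 0 0 62"
}}

```text
time_s: 11.05
tcp_pos: [0.4754, -0.3515, 0.2326]
orientation: [-3.14, 0.0, -0.003]
contact_force: [0.0, 0.6, -0.0]
opening: 0.663
```

```bash
python3 st.py
```

```text
11.05 tcp [ 475.39 -351.54  232.56] ori [-3.1404e+00  1.0000e-04 -3.1000e-03] F [ 0.02  0.65 -0.01] T [-0.025 -0.002 -0.024] dq 0.008 62.294400070309216
```

{"op": "send_rows", "data": {
  "rows": "0 0 0 -1.4 1.2 -10 62;0 0 0 0 0 -10 62;0 0 0 0 0 -7 62;0 0 0 0 0 0 62;0 0 0 0 0 0 62"
}}

```text
time_s: 11.55
tcp_pos: [0.4741, -0.3504, 0.2041]
orientation: [-3.141, 0.0, -0.005]
contact_force: [-0.3, 1.0, -1.1]
opening: 0.661
```

```bash
python3 st.py
```

```text
11.55 tcp [ 474.09 -350.44  204.15] ori [-3.1412e+00  3.0000e-04 -5.2000e-03] F [-0.29  1.01 -1.11] T [0.001 0.014 0.041] dq 0.01 62.11843731811431
```

Position is good, so I close gently.

{"op": "send_rows", "data": {
  "rows": "0 0 0 0 0 0 36;0 0 0 0 0 0 36;0 0 0 0 0 0 36;0 0 0 0 0 0 36;0 0 0 0 0 0 36;0 0 0 0 0 0 36",
  "newtons": 12
}}

```text
time_s: 12.15
tcp_pos: [0.4744, -0.3507, 0.205]
orientation: [3.141, -0.0, 0.007]
contact_force: [0.4, 0.1, -0.6]
opening: 0.426
```

```bash
python3 st.py
```

```text
12.15 tcp [ 474.44 -350.65  204.98] ori [ 3.1411e+00 -3.0000e-04  7.2000e-03] F [ 0.41  0.07 -0.63] T [ 0.022  0.036 -0.002] dq 0.002 40.058159633444234
```

{"op": "send_rows", "data": {
  "rows": "0 0 0 0 0 20 36;0 0 0 0 0 30 36;0 0 0 0 0 35 36;0 0 0 0 0 35 36;0 0 0 0 0 0 36;0 0 0 0 0 0 36"
}}

```text
time_s: 12.75
tcp_pos: [0.4733, -0.3498, 0.3281]
orientation: [-3.14, 0.0, -0.003]
contact_force: [-0.9, 0.2, -1.7]
opening: 0.424
```

```bash
python3 st.py; python3 wr.py w6
```

```text
12.75 tcp [ 473.27 -349.78  328.08] ori [-3.1401e+00  2.0000e-04 -3.0000e-03] F [-0.87  0.21 -1.68] T [-0.     0.006 -0.012] dq 0.034 39.836433212130636
```

View pics/w6.png

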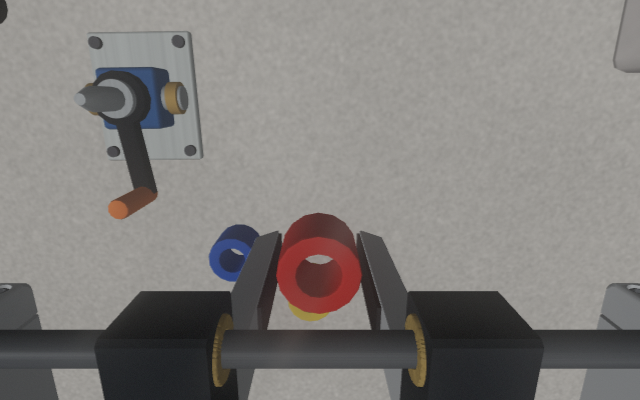

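```bash
python3 ring.py w6 .159
python3 - <<'E'
from h import *
m=np.load("w6m.npy",allow_pickle=True).item()
p=cv2.imread("pics/w6.png")
print(atz(m,319.5,273,.159))
cv2.imwrite("pics/w6c.png",cv2.resize(p[200:330,260:380],None,fx=4.5,fy=4.5,interpolation=cv2.INTER_CUBIC))
E
```

```text
sleeve top (472.45697021484375, -349.43499755859375) 19.836179733276367 0.15948477541439895
[ 0.47360945 -0.35012747  0.159     ]
```

View pics/w6c.png

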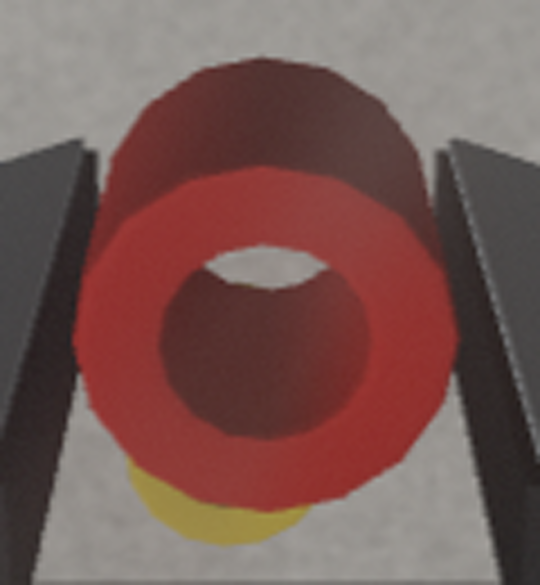

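{"op": "send_rows", "data": {
  "rows": "0 0 0 5 10 0 36;0 0 0 11 20 3 36;0 0 0 11 20 3 36;0 0 0 11 20 3 36;0 0 0 11 20 3 36;0 0 0 11 20 3 36;0 0 0 8 15 3 36;0 0 0 0 0 0 36"
}}

```text
time_s: 13.6
tcp_pos: [0.5424, -0.2129, 0.3354]
orientation: [-3.129, -0.002, 0.024]
contact_force: [0.4, 0.7, -0.1]
opening: 0.426
```

```bash
python3 st.py
```

```text
13.6 tcp [ 542.37 -212.91  335.37] ori [-3.1292e+00 -2.2000e-03  2.3700e-02] F [ 0.43  0.69 -0.06] T [ 0.058 -0.023  0.007] dq 0.026 40.04270421536454
```

```bash
cat > fix.py <<'E'
from cell import r
import numpy as np
from scipy.spatial.transform import Rotation as Ro
s=r.sense()
print("fix deg",np.degrees((Ro.from_matrix(np.diag([1.,-1,-1]))*Ro.from_rotvec(s["orientation"]).inv()).as_rotvec()).round(2),"to pin",((np.array([.5497,-.2097,.26])-s["tcp_pos"])*1000).round(1),"F",s["contact_force"].round(2))
E
python3 fix.py
```

```text
fix deg [-0.71 -0.87 -0.08] to pin [  7.3   3.2 -75.4] F [ 0.43  0.69 -0.06]
```

{"op": "send_rows", "data": {
  "rows": "-0.7 -0.9 0 7.3 3.2 0 36;0 0 0 0 0 0 36;0 0 0 0 0 0 36"
}}

```text
time_s: 13.9
tcp_pos: [0.5491, -0.2101, 0.333]
orientation: [3.141, 0.001, -0.004]
contact_force: [-0.2, 0.1, -0.2]
opening: 0.424
```

```bash
python3 fix.py; python3 wr.py w7
python3 - <<'E'
from cell import r
import cv2
p,d=r.read_camera("scene");cv2.imwrite("pics/s1.png",cv2.resize(p[120:320,320:480,::-1][20:170],None,fx=4,fy=4,interpolation=cv2.INTER_CUBIC))
E
```

```text
fix deg [ 0.04 -0.15 -0.04] to pin [  0.6   0.4 -73. ] F [-0.24  0.09 -0.24]
```

View pics/w7.png

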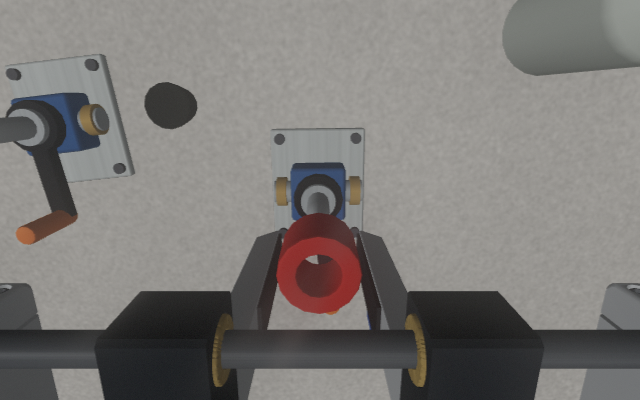

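Aligned above the pin. Descending.

{"op": "send_rows", "data": {
  "rows": "0 0 0 0.6 0.4 -10 36;0 0 0 0 0 -10 36;0 0 0 0 0 -10 36;0 0 0 0 0 0 36;0 0 0 0 0 0 36"
}}

```text
time_s: 14.5
tcp_pos: [0.5484, -0.2116, 0.2997]
orientation: [3.141, -0.005, -0.006]
contact_force: [0.3, -0.7, -1.1]
opening: 0.42
```

```bash
python3 fix.py; python3 wr.py w8
python3 - <<'E'
from h import *
m=np.load("w8m.npy",allow_pickle=True).item()
p=cv2.imread("pics/w8.png")
for X in [(.5497,-.2097,.055),(.5497,-.2097,.091)]: print(proj(m,X))
for z in (.036,): pass
cv2.imwrite("pics/w8c.png",cv2.resize(p[120:330,250:390],None,fx=2.8,fy=2.8,interpolation=cv2.INTER_CUBIC))
E
```

```text
fix deg [ 0.05 -0.23  0.17] to pin [  1.3   1.9 -39.7] F [ 0.33 -0.75 -1.1 ]
(np.float64(315.2727285908065), np.float64(215.42496783325254))
(np.float64(314.6700427720807), np.float64(236.16482074943195))
```

View pics/w8c.png

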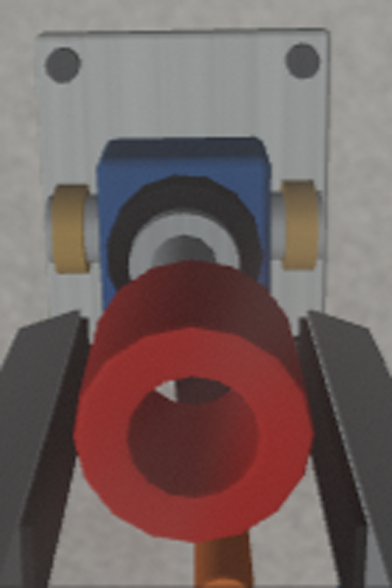

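{"op": "send_rows", "data": {
  "rows": "0 0 0 1.3 1.9 0 36;0 0 0 0 0 -5 36;0 0 0 0 0 -5 36;0 0 0 0 0 0 36"
}}

```text
time_s: 14.95
tcp_pos: [0.5502, -0.2094, 0.2898]
orientation: [3.14, -0.004, -0.004]
contact_force: [-0.1, 1.1, -0.6]
opening: 0.425
```

```bash
python3 fix.py
```

```text
fix deg [ 0.07 -0.14  0.15] to pin [ -0.5  -0.3 -29.8] F [-0.15  1.09 -0.56]
```

{"op": "send_rows", "data": {
  "rows": "0 0 0 -0.4 -0.3 -5 36;0 0 0 0 0 -5 36;0 0 0 0 0 -5 36;0 0 0 0 0 0 36"
}}

```text
time_s: 15.35
tcp_pos: [0.5498, -0.2097, 0.2734]
orientation: [3.14, -0.004, -0.004]
contact_force: [0.3, -0.1, -0.4]
opening: 0.424
```

```bash
python3 fix.py; python3 st.py
```

```text
fix deg [ 0.07 -0.13  0.15] to pin [ -0.1   0.  -13.4] F [ 0.34 -0.08 -0.36]
15.35 tcp [ 549.79 -209.72  273.39] ori [ 3.1403 -0.004  -0.0036] F [ 0.34 -0.08 -0.36] T [0.047 0.037 0.03 ] dq 0.004 39.82342024402196
```

{"op": "send_rows", "data": {
  "rows": "0 0 0 0 0 -4 36;0 0 0 0 0 -3 36;0 0 0 0 0 0 36"
}}

```text
time_s: 15.65
tcp_pos: [0.5498, -0.2097, 0.2656]
orientation: [3.14, -0.004, -0.004]
contact_force: [-0.3, 0.1, -0.6]
opening: 0.429
```

```bash
python3 fix.py; python3 st.py
```

```text
fix deg [ 0.07 -0.14  0.15] to pin [-0.1  0.  -5.6] F [-0.32  0.08 -0.57]
15.65 tcp [ 549.79 -209.75  265.63] ori [ 3.1404 -0.0041 -0.0039] F [-0.32  0.08 -0.57] T [ 0.029 -0.008  0.036] dq 0.003 40.287888397177966
```

Free fit, with no side force. Going down to the shoulder.

{"op": "send_rows", "data": {
  "rows": "0 0 0 0 0 -2.5 36;0 0 0 0 0 -2 36;0 0 0 0 0 0 36"
}}

```text
time_s: 15.95
tcp_pos: [0.5498, -0.2098, 0.2609]
orientation: [3.14, -0.004, -0.004]
contact_force: [0.3, -0.2, -0.3]
opening: 0.428
```

```bash
python3 fix.py; python3 st.py
```

```text
fix deg [ 0.07 -0.13  0.15] to pin [-0.1  0.1 -0.9] F [ 0.35 -0.19 -0.32]
15.95 tcp [ 549.83 -209.78  260.87] ori [ 3.1403 -0.0042 -0.0035] F [ 0.35 -0.19 -0.32] T [ 0.031 -0.023  0.015] dq 0.004 40.247423179229415
```

{"op": "send_rows", "data": {
  "rows": "0 0 0 0 0 -1 36"
}}

```text
time_s: 16.05
tcp_pos: [0.5499, -0.2099, 0.2599]
orientation: [3.14, -0.004, -0.003]
contact_force: [0.3, 0.5, -0.2]
opening: 0.424
```

```bash
python3 st.py
```

```text
16.05 tcp [ 549.9  -209.85  259.95] ori [ 3.1402e+00 -4.3000e-03 -3.1000e-03] F [ 0.34  0.49 -0.16] T [0.039 0.066 0.053] dq 0.024 39.874138249322684
```

{"op": "send_rows", "data": {
  "rows": "0 0 0 0 0 -0.7 36;0 0 0 0 0 0 36"
}}

```text
time_s: 16.25
tcp_pos: [0.5499, -0.2098, 0.2597]
orientation: [3.14, -0.004, -0.003]
contact_force: [-0.7, -0.6, -0.6]
opening: 0.425
```

```bash
python3 st.py
```

```text
16.25 tcp [ 549.89 -209.85  259.67] ori [ 3.1402e+00 -4.3000e-03 -2.9000e-03] F [-0.75 -0.64 -0.61] T [ 0.04  -0.04  -0.051] dq 0.002 39.98344987326651
```

{"op": "send_rows", "data": {
  "rows": "0 0 0 0 0 -1 36;0 0 0 0 0 0 36"
}}

```text
time_s: 16.45
tcp_pos: [0.55, -0.2099, 0.2598]
orientation: [3.14, -0.004, -0.002]
contact_force: [0.7, -0.2, -0.1]
opening: 0.427
```

```bash
python3 st.py
```

```text
16.45 tcp [ 549.96 -209.93  259.76] ori [ 3.1401e+00 -4.3000e-03 -1.7000e-03] F [ 0.7  -0.21 -0.07] T [ 0.038 -0.003  0.007] dq 0.005 40.1441239491946
```

It stopped at z = 0.2597, as expected for fully seated. Now I release and lift off.

{"op": "send_rows", "data": {
  "rows": "0 0 0 0 0 0 60;0 0 0 0 0 0 60;0 0 0 0 0 0 60;0 0 0 0 0 0 60"
}}

```text
time_s: 16.85
tcp_pos: [0.5501, -0.21, 0.2594]
orientation: [3.14, -0.004, -0.001]
contact_force: [0.1, -0.1, 0.1]
opening: 0.635
```

```bash
python3 fix.py; python3 st.py; python3 wr.py w9
```

```text
fix deg [ 0.1  -0.04  0.16] to pin [-0.4  0.3  0.6] F [ 0.05 -0.06  0.07]
16.85 tcp [ 550.08 -209.98  259.4 ] ori [ 3.1399e+00 -4.3000e-03 -1.2000e-03] F [ 0.05 -0.06  0.07] T [ 0.03  -0.008  0.042] dq 0.002 59.672046097682525
```

View pics/w9.png

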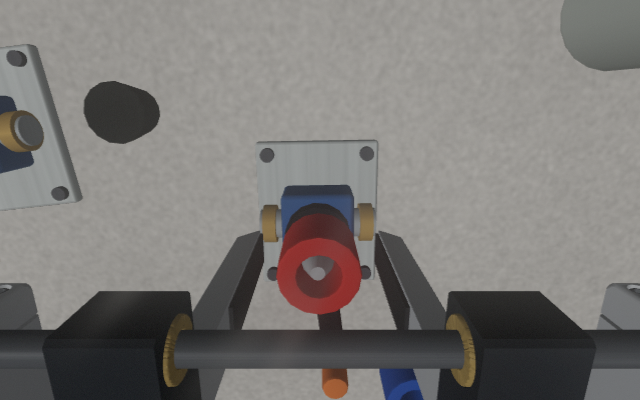

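{"op": "send_rows", "data": {
  "rows": "0 0 0 0 0 10 60;0 0 0 0 0 20 60;0 0 0 0 0 30 60;0 0 0 0 0 30 60;0 0 0 -25 -10 10 60;0 0 0 -25 -10 0 60;0 0 0 -25 -10 0 60;0 0 0 0 0 0 60"
}}

```text
time_s: 17.7
tcp_pos: [0.4729, -0.2401, 0.3678]
orientation: [3.138, -0.001, 0.005]
contact_force: [0.6, 0.6, -0.1]
opening: 0.64
```

```bash
python3 st.py; python3 wr.py w10;python3 - <<'E'
from h import *
m=np.load("w10m.npy",allow_pickle=True).item();d=np.load("w10.npy");C=cloud(m,d)
p=cv2.imread("pics/w10.png")
H,S,V=cv2.split(cv2.cvtColor(p,cv2.COLOR_BGR2HSV))
mk=((H<4)|(H>174))&(S>150)&(C[...,2]>.083)
q=C[mk];c,rr=cv2.minEnclosingCircle((q[:,:2]*1000).astype(np.float32));print("sleeve top",c,rr,np.median(q[:,2]))
mk=(H>4)&(H<14)&(S>150)&(C[...,2]>.08);q=C[mk];print("grip",np.median(q[abs(q[:,1]+.21)<.05],0))
from cell import r
p,d=r.read_camera("scene");cv2.imwrite("pics/s2.png",p[:,:,::-1])
p,d=r.read_camera("top");cv2.imwrite("pics/t2.png",p[:,:,::-1])
E
```

```text
17.7 tcp [ 472.87 -240.09  367.85] ori [ 3.138e+00 -1.200e-03  5.000e-03] F [ 0.6   0.56 -0.14] T [-0.02  -0.007  0.01 ] dq 0.055 60.11472591430999
sleeve top (548.635986328125, -216.1246337890625) 24.640308380126953 0.09102470895898135
grip [ 0.48121653 -0.2179163   0.08604021]
```

View pics/w10.png

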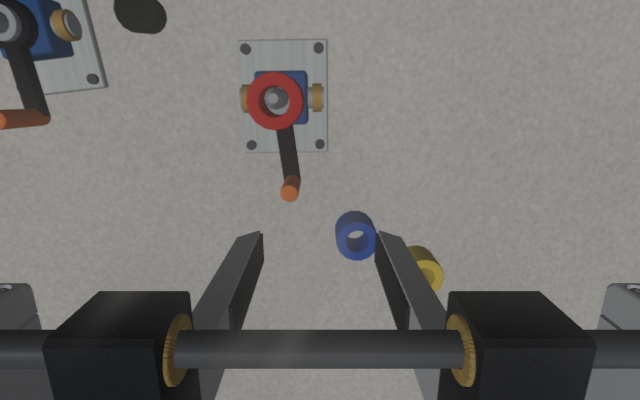

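View pics/s2.png

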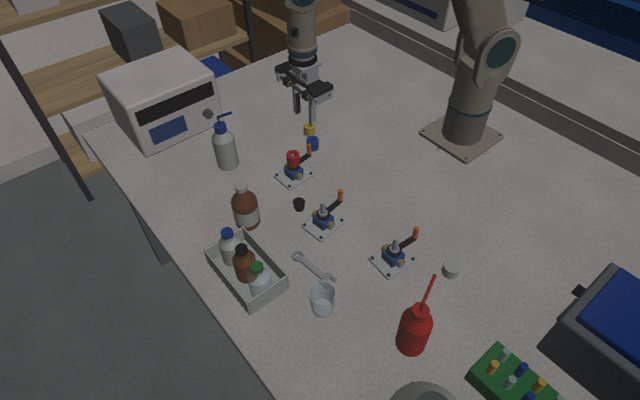

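{"op": "send_rows", "data": {
  "rows": "0 0 0 0 0 10 60;0 0 0 0 0 0 60;0 0 0 0 0 0 60"
}}

```text
time_s: 18.15
tcp_pos: [0.4793, -0.2364, 0.3783]
orientation: [3.139, 0.013, 0.013]
contact_force: [-0.7, 0.1, 1.2]
opening: 0.637
```

```bash
python3 st.py; python3 -c "
from h import *
m=np.load('w10m.npy',allow_pickle=True).item();print(atz(m,274.5,100,.091))
from cell import r
r.close_job()"
```

```text
18.15 tcp [ 479.33 -236.4   378.26] ori [3.1394 0.0125 0.0127] F [-0.72  0.1   1.19] T [-0.008  0.03  -0.011] dq 0.022 59.83226543232731
[ 0.54918454 -0.21074512  0.091     ]
the job is handed in; nothing more can be done
```

The rightmost valve is the worn one. I locked it out with the red sleeve and handed the job in at 18 s; the hand-in gives no verdict.

- **Finding the valve:** I rocked its handle left and then right. It went firm at about 4.5 N each way, with about 16 mm of slack in all. I did not rock the other two valves, because a slack that size already singled this one out.
- **Lock-out:** The red sleeve slid down freely and stopped on the shoulder, and I let go and lifted clear. Its top measured 91 mm above the bench, which is fully home, and it sits about 1 mm from the pin's axis. The handle lies about 8 mm to the right.
- **Bystanders:** They look unmoved in the last scene picture; I did not measure them.
- **Check that disagreed:** One automatic circle fit put the sleeve about 6 mm off, because the orange grip got into its colour mask. Picking the ring's centre by hand in the same picture gave the 1 mm figure.

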